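Hold the UV viewing lamp over a registered well plate

ROBOT

A 6-joint arm with a two-finger parallel gripper is mounted at the origin on the work surface. World frame = base frame: x ahead of the robot, y to its left, z up, the work surface at z = 0. Lengths are in m, angles in rad, forces in N, time in s.
With the tool pointing down it reaches from about 0.375 to 0.9 m from the base axis. Payload 3.1 kg.
Tool frame: the origin (TCP) lies midway between the tips of the shut fingers; the grasp point (between the pads) lies 19 mm behind it; x points along the fingers, z is the direction in which the jaws open and shut, and the axes are right-handed (so a half turn about x gives the same grasp; the last joint's range is limited). The gripper opens to 85 mm and grips with 20 to 120 N. Pads are 22 mm wide; open, the fingers measure 114 mm over their backs; the gripper's body (76 mm by 85 mm) begins 54 mm behind the grasp point. The pads swing forward as they close: fully open they stand 13 mm farther back than shut.
Start: joints at [-1.31, 0.527, 1.433, -0, 1.181, -0.178], TCP at [0.266, -0.566, 0.231] pointing down, gripper open.
Joint ranges: [-3.08, 3.08], [-0.75, 2.2], [0.22, 2.44], [-1.43, 4.57], [0, 2.65], [-2.85, 2.85]. Speed limits (rad/s): [2.79, 2.79, 3.14, 3.14, 3.14, 3.14].

INTERFACE

Orientations are given as a unit quaternion [x, y, z, w].
In Python, from station import status, snapshot, camera_params, ticket gives the robot as it stands.
- The arm moves only by the tool arm_command, never from a script. Its argument "series" is a list that holds one entry, the list of rows, each a list of 4 numbers: the shift along the tool's x, y, z in mm, then the turn about the tool's x in rad. A call has 1 to 10 rows; each row shifts and turns the commanded pose from where the row before left it, along the tool's axes as they then stand; what a row does not reach is not made up. A row lasts 1/10 s, in which the tool goes at most 50 mm and 8.59 degrees, less where a joint would pass 70% of its speed; a pose out of reach is approached as far as the arm can. A call is refused whole if a number of a shift passes 50 or a number of a turn 0.15, either way. A call with a gripper value outside its range is refused whole. "jaw" is the opening in per cent of the stroke, from 0 (shut) to 100 (fully open), set as the call begins (left out, the last holds). The fingers move at their own pace and stop on an object; "force" is the grip in N (left out, the last holds). Time passes only in rows, so rows that do not move let the fingers close. It gives the time, the measured TCP pose, the force and the opening at its end, in the units of the state.
- status.sense(): the state, without advancing time (a new reading comes with each control period).
- snapshot(name): name is "scene" or "top" or "wrist"; returns the picture (420x560x3 uint8, red, green, blue); there is no depth.
- camera_params(name): a dict with "fovy" (degrees; the focal length in pixels is half the picture's height over the tangent of half this angle, whatever the lens; pixels are square), "cx", "cy" (the principal point, pixels), "extrinsics" (4x4, takes a point from camera to world coordinates); the wrist camera has in their place "mount" (4x4, takes a point from camera to tool coordinates, whose origin is the TCP and whose axes are the tool frame's). Camera axes: x right, y down, z forward; pixel columns grow to the right and rows downward; lengths in m; the calibration is good to about 2 mm. A picture is of the moment at which its call begins: read the wrist's pose just before it. camera_params takes no time and is no camera call.
- ticket.sign_off(): hands the job in, once; it reports no verdict.
The state is a dict: "t": time; "q": joint angles; "qd": joint speeds; "tau": joint torques, N m; "tcp_pos": TCP position; "tool_rot": TCP orientation; "force": force on the tool from outside, world axes, zero at the start; "ft_torque": the same for the moment, N m; "finger_gap": opening from 0.0 (shut) to 1.0 (fully open).
Only numpy, scipy, OpenCV 4.12 (cv2) and the standard library are available. Lean on these libraries where they do the work, as an engineer would, in place of code of your own. Each camera call takes 0.05 s, during which the arm holds its last target. There are 200 camera calls.

TASK

Slide the 24-well plate along its nest until it lies flat and flush against both orange stop bars, then pick up the hand-held UV viewing lamp by its handle, bring it over the bottles to the plate and hold it level with its head centred on the plate and squared to it, the rim about 15 mm (a finger's breadth) above the open wells. The lamp must never touch the plate, the plate must stay against its stops, and everything else on the bench stays where it stands. Finish while still holding the lamp there, at rest in the gripper; do not put it down.

Things in the scene. Friction and masses are not known exactly. Their poses are not given: they have to be found in the camera images.
- nest: Plate nest fixed to the bench: black base 200 (x) x 150 (y) mm, flat floor 12 mm above the bench. Origin: centre of the underside; +x away from the robot, +y to its left. Two orange stop bars 10 mm wide, 12 mm tall above the floor: far stop along y, inner face at x = +85 mm; left stop along x, inner face at y = +60 mm. The -x and -y sides are open. Turned -0.1 to 0.45 rad.
- nest_corner (a point): Corner where the inner faces of the two stops meet at floor height: (85, 60, 12) mm in the nest's frame, axes as the nest. A plate flush against both stops has its origin at (21.1, 17.3, 12) mm in the nest's frame and its axes along the nest's.
- plate: Loose white 24-well plate, 127.8 (x) x 85.5 (y) mm at its 6 mm high skirt, 124 x 82 mm above, 20 mm tall, 80 to 150 g. Origin: centre of the underside, z up. Lies on the nest's floor 12 to 36 mm short of both stops, turned up to 0.12 rad. Too wide to grip; slides easily when pushed on its near (-x) and right (-y) edges; 3 to 8 N against a stop seats it.
- plate_top (a point): Centre of the plate's top face, 20 mm above the plate's origin; axes as the plate.
- lamp: Loose hand-held UV lamp, 310 mm long, about 420 g, window down on the bench. Origin: at its balance point, the place to grip, in the underside's plane (z = 0). x along the handle to the head, z up. Blue handle x -145 to 35 mm, 34 mm wide, z 6 to 36 mm. Grey head x 35 to 165 mm, 92 mm wide, 38 mm tall, clear lens in the middle. Starts handle towards the robot, yaw -0.6 to 0.25.
- lamp_window (a point): Centre of the lamp head's underside, in the plane of its rubber rim (the lowest part of the lamp, with a small foot under the tail): (100, 0, 0) mm in the lamp's frame; axes as the lamp.
- rack: Bystander, loose: blue plastic test-tube rack 105 x 72 mm with capped tubes, 114 mm tall; stands in the row between lamp and nest. Origin: centre of its underside, z up.
- bottle: Bystander, loose: round amber reagent bottle with a blue cap, 62 mm across, 135 mm tall; stands in the row between lamp and nest. Origin: centre of its underside, z up.
- jar: Bystander, loose: clear round jar of brown beans with a metal lid, 72 mm across, 107 mm tall; stands in the row between lamp and nest. Origin: centre of its underside, z up.
- beaker: Bystander, loose: empty glass beaker, 70 mm across, 95 mm tall; at the back of the bench. Origin: centre of its underside, z up.
- tipbox: Bystander, loose: clear pipette-tip box with a yellow tray, 84 x 122 mm, 51 mm tall; left of the nest. Origin: centre of its underside, z up.
- platelid: Bystander, loose: the well plate's clear lid lying flat, 128 x 86 mm, 9 mm tall; left of the nest. Origin: centre of its underside, z up.
- washbottle: Bystander, loose: white wash bottle with a red spout, 72 mm across, 200 mm tall; far right. Origin: centre of its underside, z up.
Not all that is in view belongs to the job. Of the things shaped like the plate, the white one is meant.

How it is judged:
On the way:
1. the plate lies flat in the nest, flush against both stops (x of plate in the frame of nest between 0.0186 and 0.0241 m and y of plate in the frame of nest between 0.01475 and 0.0203 m and z of plate in the frame of nest between 0.01 and 0.014 m and angle between the x axis of plate and the x axis of nest, either way round below 0.035 rad and angle between plate's own z axis and vertical below 0.035 rad), for 0.3 s.
At the end, for the whole second after the job is handed in: Plate flat in the nest, within 2.5 mm of both stops and 2 degrees of square. Lamp at rest, held by the fingers alone; head centre within 8 mm (along, across) of the plate centre, rim 6 to 28 mm over the plate top, long axes within 0.10 rad (handle either way), level within 0.08 rad (all of step 1 and x of lamp_window in the frame of plate between -0.008 and 0.008 m and y of lamp_window in the frame of plate between -0.008 and 0.008 m and z of lamp_window in the frame of plate between 0.026 and 0.048 m and angle between the x axis of lamp and the x axis of plate, either way round below 0.1 rad and angle between lamp's own z axis and vertical below 0.08 rad and linear speed of each of lamp, plate below 0.02 m/s and angular speed of lamp below 0.2 rad/s and contact force between lamp and the fingers above 1 N and contact force between lamp and plate below 0.05 N and contact force between lamp and nest below 0.05 N and contact force between lamp and rack below 0.05 N and contact force between lamp and bottle below 0.05 N and contact force between lamp and jar below 0.05 N and contact force between lamp and beaker below 0.05 N and contact force between lamp and tipbox below 0.05 N and contact force between lamp and platelid below 0.05 N and contact force between lamp and washbottle below 0.05 N); the arm keeps its last pose, push and grip.
It fails at once if the lamp touches the well plate (contact force between lamp and plate above 0.3 N).
It fails at once if a bystander (rack, bottle, jar, beaker, tip box, plate lid, wash bottle) is moved more than 20 mm or tipped more than 0.25 rad (distance of any of rack, bottle, jar, beaker, tipbox, platelid, washbottle from where it was at the start of the episode above 0.02 m or angle between any of rack, bottle, jar, beaker, tipbox, platelid, washbottle's own z axis and vertical above 0.25 rad).
It also fails if it takes over 72 s, if anything falls off the work surface, if the arm or the gripper's body presses on something with over 40 N, if the wrist force passes 120 N, or if a joint passes its speed limit or range.

## Working session

There is one attempt and no reset: what is moved stays moved. The work goes in short steps, Python scripts to look and compute and a tool call to move; the robot and the scene stay as the last step left them, time stands still between calls to the robot, and variables do not carry over. Pictures are saved under pics/ and viewed, about 8 in all and at most 12, crops included, and the job is handed in when it is done.

Besides the shell and the picture viewer there is one more tool, called as name(argument=value, ...) on one line, values as JSON. arm_command: Moves the arm, as the interface text tells. Its arguments: {"type":"object","properties":{"series":{"type":"array"},"jaw":{"type":"number"},"force":{"type":"number"}},"required":["series"]}

```bash
ls; mkdir -p pics
python3 - <<'E'
from station import status, snapshot, camera_params
import cv2,numpy as np
np.set_printoptions(precision=4,suppress=True)
for n in("top","scene"):
    im=snapshot(n);cv2.imwrite(f"pics/{n}0.png",im[:,:,::-1]);p=camera_params(n);print(n,p)
print(camera_params("wrist"));print(status.sense())
E
```

```text
pics
top {'fovy': 45.712962464902276, 'cx': 271.94071033678864, 'cy': 205.43176655995455, 'extrinsics': array([[ 0.0189, -0.9885,  0.1504,  0.2835],
       [-0.9998, -0.0178,  0.009 , -0.0088],
       [-0.0062, -0.1505, -0.9886,  1.8315],
       [ 0.    ,  0.    ,  0.    ,  1.    ]])}
scene {'fovy': 53.167868434572256, 'cx': 279.5479569388811, 'cy': 208.23841767189646, 'extrinsics': array([[-0.2469,  0.7575, -0.6044,  1.2581],
       [ 0.969 ,  0.1896, -0.1582,  0.1713],
       [-0.0053, -0.6247, -0.7808,  0.9843],
       [ 0.    ,  0.    ,  0.    ,  1.    ]])}
{'fovy': 71.28773617472059, 'cx': 283.5510571763483, 'cy': 208.10273867679152, 'mount': array([[ 0.0012, -0.3228,  0.9465, -0.1425],
       [-0.0004, -0.9465, -0.3228,  0.0842],
       [ 1.    ,  0.    , -0.0012, -0.0001],
       [ 0.    ,  0.    ,  0.    ,  1.    ]])}
{'t': 0.1, 'q': array([-1.3105,  0.5284,  1.4338,  0.    ,  1.1814, -0.1785]), 'qd': array([ 0.    , -0.0028, -0.0026, -0.0009,  0.0001, -0.0008]), 'tau': array([  0.0006, -44.3303, -17.8588,  -0.0002,   0.0039,  -0.    ]), 'tcp_pos': array([ 0.2654, -0.5651,  0.2304]), 'tool_rot': array([ 0.3797,  0.5973, -0.3787,  0.5963]), 'force': array([0.0695, 0.5845, 0.6374]), 'ft_torque': array([ 0.0511, -0.0102,  0.0506]), 'finger_gap': 1.004336079372706}
```

View pics/top0.png

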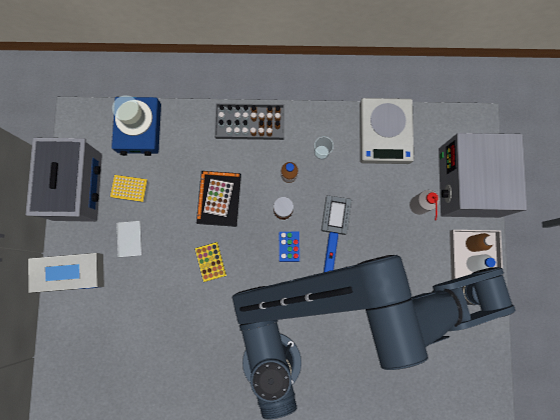

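View pics/scene0.png

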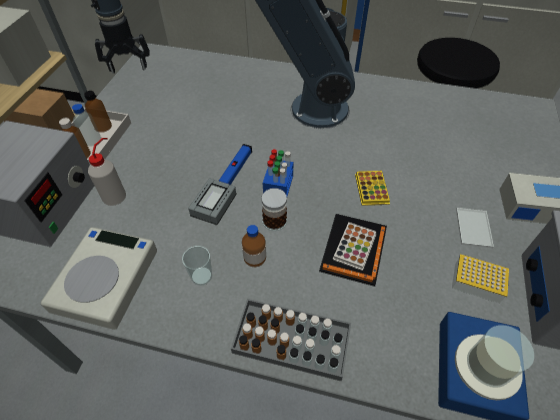

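White plate sits in the black nest with orange stops at top-view (220,197). The yellow plate at (211,261) is a decoy, and the lamp is at about (333,225). I'll get rough coordinates and a confirming crop.

```bash
cat > h.py <<'E'
from station import status, snapshot, camera_params
import cv2,numpy as np
from scipy.spatial.transform import Rotation as R
np.set_printoptions(precision=4,suppress=True)
def pose():
    s=status.sense();T=np.eye(4);T[:3,:3]=R.from_quat(s["tool_rot"]).as_matrix();T[:3,3]=s["tcp_pos"];return T,s
def cam(n):
    p=camera_params(n);f=210/np.tan(np.radians(p["fovy"])/2)
    E=p["extrinsics"] if n!="wrist" else pose()[0]@p["mount"]
    return f,p["cx"],p["cy"],E
def ray(c,uv,z):
    f,cx,cy,E=c;uv=np.atleast_2d(uv).astype(float)
    d=np.c_[(uv[:,0]-cx)/f,(uv[:,1]-cy)/f,np.ones(len(uv))]@E[:3,:3].T
    return (E[:3,3]+d*((z-E[2,3])/d[:,2])[:,None])
def proj(c,P):
    f,cx,cy,E=c;P=(np.atleast_2d(P)-E[:3,3])@E[:3,:3];return np.c_[f*P[:,0]/P[:,2]+cx,f*P[:,1]/P[:,2]+cy]
def shot(n,name):
    c=cam(n);im=snapshot(n)[:,:,::-1].copy();cv2.imwrite(f"pics/{name}.png",im);return c,im
def plan(target,yaw=None):
    """tool-axis shift (mm) to a world target"""
    T,s=pose();return T[:3,:3].T@(np.array(target)-T[:3,3])*1000
E
python3 - <<'E'
from h import *
c=cam("top")
for n,uv,z in[("nest",(219,198),.02),("plate",(220,197),.032),("lamp handle mid",(331,250),.03),("lamp head",(337,214),.038),("bottle",(289,167),.135),("jar",(283,205),.107),("rack",(289,246),.08),("beaker",(323,147),.05),("wash",(428,200),.1),("tipbox",(129,188),.05),("lid",(129,239),.01),("yellow",(211,261),.02)]:
    print(n,ray(c,uv,z)[0])
T,s=pose();print(T,camera_params("wrist")["mount"])
for f,w,n in(("top",(185,130,360,290),"ca"),):
    im=cv2.imread(f"pics/{f}0.png");x0,y0,x1,y1=w;cv2.imwrite("pics/crop0.png",cv2.resize(im[y0:y1,x0:x1],None,fx=4,fy=4,interpolation=2))
E
```

```text
nest [0.5832 0.2034 0.02  ]
plate [0.585  0.1985 0.032 ]
lamp handle mid [ 0.3987 -0.2085  0.03  ]
lamp head [ 0.529  -0.2292  0.038 ]
bottle [ 0.678  -0.0503  0.135 ]
jar [ 0.548  -0.0319  0.107 ]
rack [ 0.4068 -0.0556  0.08  ]
beaker [ 0.7753 -0.1764  0.05  ]
wash [ 0.576  -0.5412  0.1   ]
tipbox [0.6093 0.5292 0.05  ]
lid [0.4266 0.5295 0.01  ]
yellow [0.3516 0.2243 0.02  ]
[[-0.0005  0.9053  0.4249  0.2654]
 [ 0.0019  0.4249 -0.9053 -0.5651]
 [-1.      0.0004 -0.0019  0.2304]
 [ 0.      0.      0.      1.    ]] [[ 0.0012 -0.3228  0.9465 -0.1425]
 [-0.0004 -0.9465 -0.3228  0.0842]
 [ 1.      0.     -0.0012 -0.0001]
 [ 0.      0.      0.      1.    ]]
```

View pics/crop0.png

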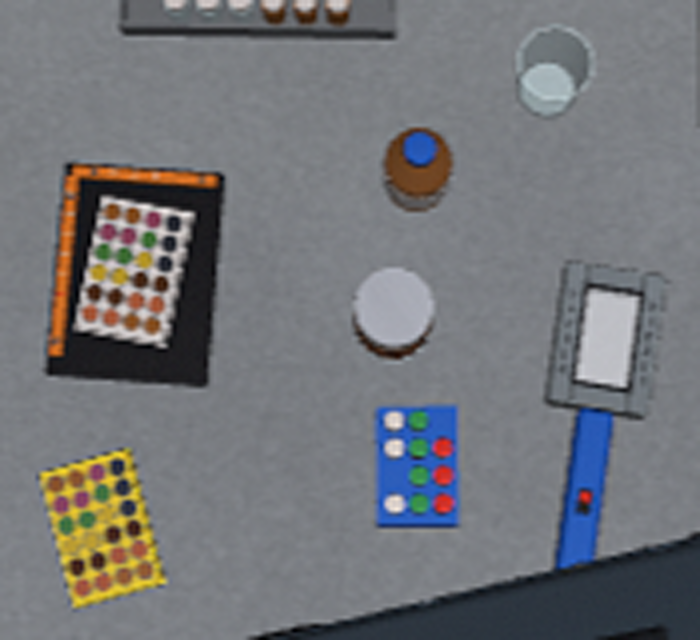

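The crop confirms the white plate in the black nest, with the orange bars on the far and left sides. The yellow one lies loose on the bench and is not meant. Next I move the wrist camera over the nest, tool turned to about the nest/lamp yaw.

arm_command(series=[[[-10,10,0,0.135],[-10,10,0,0.135],[-10,20,0,0.135],[-10,30,0,0.135],[0,30,-20,0],[0,20,-40,0],[0,0,-45,0],[0,0,-45,0],[0,0,-45,0],[0,0,-45,0]]], jaw=0, force=40)

```text
t: 1.1
tcp_pos: [0.4076, -0.3183, 0.2709]
tool_rot: [0.525, 0.474, -0.525, 0.474]
force: [0.3, 0.2, 0.4]
finger_gap: -0.0
```

arm_command(series=[[[0,0,-45,0],[0,0,-45,0],[0,0,-45,0],[0,0,-45,0],[0,0,-45,0],[0,0,-45,0],[0,0,-45,0],[0,0,-45,0],[0,0,-45,0],[0,0,-45,0]]])

```text
t: 2.1
tcp_pos: [0.4529, 0.1291, 0.2712]
tool_rot: [-0.525, -0.474, 0.525, -0.474]
force: [1.5, -0.3, 0.2]
finger_gap: 0.0
```

arm_command(series=[[[20,0,-35,0],[20,0,-20,0],[0,0,0,0],[0,0,0,0]]])

```text
t: 2.5
tcp_pos: [0.4583, 0.1819, 0.2309]
tool_rot: [-0.524, -0.475, 0.525, -0.474]
force: [-0.4, 0.5, 0.8]
finger_gap: 0.0
```

Run:
```python
from h import *
shot("wrist","w1");print(pose()[0])
```

```text
[[-0.0002  0.9949 -0.101   0.4589]
 [-0.0005 -0.101  -0.9949  0.1814]
 [-1.     -0.0001  0.0005  0.2315]
 [ 0.      0.      0.      1.    ]]
```

View pics/w1.png

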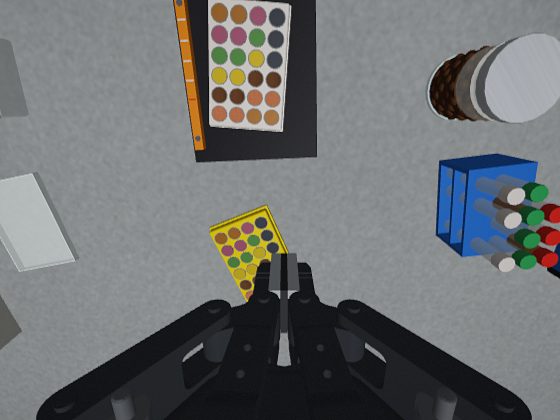

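The plate (250,65) and nest are at the top of the frame, so I'll shift about 80 mm forward to get the whole nest, then fit edges by colour.

arm_command(series=[[[0,40,0,0],[0,40,-10,0],[0,0,-10,0],[0,0,0,0],[0,0,0,0]]])

```text
t: 3.05
tcp_pos: [0.5393, 0.1929, 0.2315]
tool_rot: [-0.524, -0.474, 0.525, -0.474]
force: [-0.5, -0.2, -0.2]
finger_gap: 0.005
```

```bash
cat > nest.py <<'E'
from h import *
import sys
def rect(mask,c,z):
    n,l,st,_=cv2.connectedComponentsWithStats(mask);i=1+np.argmax(st[1:,4])
    cn=max(cv2.findContours((l==i).astype(np.uint8),cv2.RETR_EXTERNAL,cv2.CHAIN_APPROX_NONE)[0],key=cv2.contourArea)
    P=ray(c,cn[:,0,:]+0.0,z)[:,:2];r=cv2.minAreaRect((P*1000).astype(np.float32))
    return P,r
def axis(r):
    b=cv2.boxPoints(r);e=[b[1]-b[0],b[2]-b[1]];e=max(e,key=np.linalg.norm);a=np.arctan2(e[1],e[0]);return (a+np.pi/2)%np.pi-np.pi/2
def measure(name):
    c,im=shot("wrist",name)
    h=cv2.cvtColor(im,cv2.COLOR_BGR2HSV).astype(int);H,S,V=h[...,0],h[...,1],h[...,2]
    org=((H>8)&(H<22)&(S>170)&(V>150)).astype(np.uint8)
    # plate white
    wh=((S<40)&(V>190)).astype(np.uint8)
    wh=cv2.morphologyEx(wh,cv2.MORPH_CLOSE,np.ones((5,5),np.uint8))
    P,r=rect(wh,c,.032);print("plate top rect c,size(exp 124x82),yaw",np.array(r[0]),np.array(r[1]),round(axis(r),4))
    org=cv2.morphologyEx(org,cv2.MORPH_CLOSE,np.ones((9,9),np.uint8))
    Q,r2=rect(org,c,.024)
    dbg=im.copy();dbg[org>0]=(255,0,255);dbg[wh>0]=(0,255,0);cv2.imwrite(f"pics/{name}_m.png",dbg)
    return c,im,P,r,Q,r2
if __name__=="__main__":
    c,im,P,r,Q,r2=measure(sys.argv[1])
    print("orange L rect (exp 180? )",np.array(r2[0]),np.array(r2[1]),axis(r2))
    dark=((im.max(2)<60)).astype(np.uint8)
E
python3 nest.py w2
```

```text
plate top rect c,size(exp 124x82),yaw [586.7705 208.7072] [ 81.1943 122.3169] -0.1733
orange L rect (exp 180? ) [591.0477 209.8247] [137.1389 178.5333] -0.05542326
```

View pics/w2_m.png

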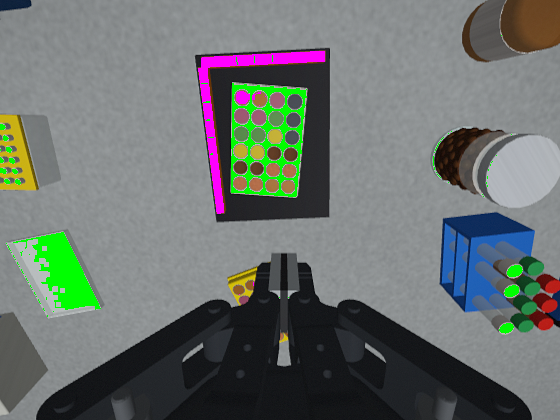

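Masks are good: plate top 81×122 mm against an expected 82×124, both bars covered. Now I fit the outer top edges of the bars, which give the nest pose.

```bash
cat > fit.py <<'E'
from nest import *
def line(p):
    vx,vy,x,y=cv2.fitLine((p*1000).astype(np.float32),cv2.DIST_HUBER,0,.01,.01).ravel();return np.array([x,y]),np.array([vx,vy])
def outer(Q,k):  # extreme points along axis k, per bin of other axis
    o=1-k;b=np.round(Q[:,o]*400).astype(int);out=[]
    for i in np.unique(b):
        s=Q[b==i];out.append(s[np.argmax(s[:,k])])
    return np.array(out)
def nestpose(Q):
    a0=-.08
    for _ in range(3):
        Rm=np.array([[np.cos(a0),-np.sin(a0)],[np.sin(a0),np.cos(a0)]]);L=Q@Rm
        lo,hi=L.min(0),L.max(0)
        far=outer(L,0);far=far[(far[:,1]>lo[1]+.01)&(far[:,1]<hi[1]-.01)]
        left=outer(L,1);left=left[(left[:,0]>lo[0]+.01)&(left[:,0]<hi[0]-.01)]
        pf,vf=line(far);pl,vl=line(left)
        af=np.arctan(-vf[0]/vf[1]);al=np.arctan(vl[1]/vl[0]);a0+=(al+af)/2
    print("yaw by left,far edges rel:",al-(al+af)/2,af-(al+af)/2,"nest yaw",a0, "bar lengths mm",(hi-lo)*1000)
    A=np.c_[vf,-vl];t=np.linalg.solve(A,pl-pf);k=(pf+t[0]*vf)/1000
    Rm=np.array([[np.cos(a0),-np.sin(a0)],[np.sin(a0),np.cos(a0)]])
    # L frame used previous a0; recompute corner to world
    kw=k@np.array([[np.cos(a0-(al+af)/2),-np.sin(a0-(al+af)/2)],[np.sin(a0-(al+af)/2),np.cos(a0-(al+af)/2)]]).T
    o=kw-Rm@[.095,.070];return o,a0,Rm
if __name__=="__main__":
    c,im,P,r,Q,r2=measure(sys.argv[1])
    o,a,Rm=nestpose(Q);print("nest origin",o,"goal plate xy",o+Rm@[.0211,.0173],"corner",o+Rm@[.085,.06])
    pl=np.array(r[0])/1000;pa=axis(r)
    print("plate in nest mm",(pl-o)@Rm*1000,"(goal 21.1 17.3) rel yaw",pa-a)
E
python3 fit.py w3
```

```text
plate top rect c,size(exp 124x82),yaw [586.7703 208.7267] [ 81.128 122.355] -0.1741
yaw by left,far edges rel: -0.00022614584 0.00022614584 nest yaw -0.056159675 bar lengths mm [177.5962 137.1399]
nest origin [0.5848 0.2084] goal plate xy [0.6068 0.2245] corner [0.673  0.2635]
plate in nest mm [1.9382 0.4683] (goal 21.1 17.3) rel yaw -0.11794108
```

Nest yaw is −0.056. The plate is short by 19 and 17 mm and turned −0.118, which fits the spec. I go to the right side of the plate and descend with the jaws shut.

arm_command(series=[[[0,27,29,-0.045],[0,26,28,0],[40,0,0,0],[40,0,0,0],[40,0,0,0],[40,0,0,0],[30,0,0,0],[20,0,0,0],[0,0,0,0],[0,0,0,0]]])

```text
t: 4.15
tcp_pos: [0.5885, 0.1327, 0.0218]
tool_rot: [-0.514, -0.486, 0.514, -0.486]
force: [-0.1, -0.0, 1.3]
finger_gap: -0.0
```

```bash
cat > st.py <<'E'
from h import *
T,s=pose();o=np.array([.5848,.2084]);a=-.056;Rm=np.array([[np.cos(a),-np.sin(a)],[np.sin(a),np.cos(a)]])
print("tcp",T[:3,3],"in nest mm",(T[:2,3]-o)@Rm*1000,"tool y yaw",np.arctan2(T[1,1],T[0,1]),"F nest",s["force"][:2]@Rm,s["force"][2],"t",s["t"])
E
python3 st.py
```

```text
tcp [0.5885 0.1327 0.0218] in nest mm [  7.9149 -75.3451] tool y yaw -0.056172141956412736 F nest [-0.1414 -0.0261] 1.3301745670986125 t 4.15
```

Position is good; now down 4 mm more and push +y (tool −z).

arm_command(series=[[[4,0,0,0],[0,0,-6,0],[0,0,-4,0],[0,0,-3,0],[0,0,-3,0],[0,0,-3,0],[0,0,-3,0],[0,0,-2,0],[0,0,-2,0],[0,0,0,0]]])

```text
t: 5.15
tcp_pos: [0.5903, 0.159, 0.0173]
tool_rot: [0.514, 0.486, -0.514, 0.486]
force: [-0.5, 0.1, -0.1]
finger_gap: 0.001
```

arm_command(series=[[[0,0,-2,0],[0,0,-1,0],[0,0,-1,0],[0,0,-1,0],[0,0,0,0],[0,0,0,0]]])

```text
t: 5.75
tcp_pos: [0.5905, 0.1639, 0.0173]
tool_rot: [0.514, 0.486, -0.514, 0.486]
force: [-0.6, -0.1, 0.1]
finger_gap: -0.001
```

arm_command(series=[[[0,0,-1,0],[0,0,-1,0],[0,0,-1,0],[0,0,0,0],[0,0,0,0]]])

```text
t: 6.25
tcp_pos: [0.5906, 0.1669, 0.0173]
tool_rot: [0.514, 0.486, -0.514, 0.486]
force: [0.1, -1.0, 0.2]
finger_gap: 0.002
```

arm_command(series=[[[0,0,-1,0],[0,0,-1,0],[0,0,-1,0],[0,0,0,0],[0,0,0,0]]])

```text
t: 6.75
tcp_pos: [0.5906, 0.1699, 0.0173]
tool_rot: [-0.514, -0.486, 0.514, -0.486]
force: [0.2, 0.0, -0.1]
finger_gap: 0.004
```

arm_command(series=[[[0,0,-1,0],[0,0,-1,0],[0,0,0,0],[0,0,0,0]]])

```text
t: 7.15
tcp_pos: [0.5907, 0.1703, 0.0173]
tool_rot: [-0.513, -0.486, 0.514, -0.486]
force: [0.2, -6.5, 1.5]
finger_gap: -0.001
```

6.5 N against the left stop. I back off and go round to the near side.

arm_command(series=[[[0,0,8,0],[0,-20,12,0],[0,-40,0,0],[0,-40,0,0],[0,0,-30,0],[0,0,-35,0],[0,0,-9,0],[0,0,0,0]]])

```text
t: 7.95
tcp_pos: [0.4943, 0.2326, 0.0174]
tool_rot: [0.514, 0.486, -0.513, 0.486]
force: [-0.5, 0.2, -0.3]
finger_gap: -0.001
```

```bash
python3 st.py
```

```text
tcp [0.4943 0.2326 0.0174] in nest mm [-91.6801  19.0675] tool y yaw -0.05376371063610717 F nest [-0.5515  0.1328] -0.2739286954079633 t 7.95
```

Push +x: about 32 mm to contact with the far stop (expected stop at TCP x ≈ −54).

arm_command(series=[[[0,10,0,0],[0,6,0,0],[0,4,0,0],[0,3,0,0],[0,3,0,0],[0,2,0,0],[0,2,0,0],[0,2,0,0],[0,0,0,0],[0,0,0,0]]])

```text
t: 8.95
tcp_pos: [0.5266, 0.2297, 0.0174]
tool_rot: [0.514, 0.486, -0.513, 0.486]
force: [-0.3, -0.6, -0.5]
finger_gap: 0.004
```

arm_command(series=[[[0,1,0,0],[0,1,0,0],[0,1,0,0],[0,0,0,0],[0,0,0,0]]])

```text
t: 9.45
tcp_pos: [0.5293, 0.2294, 0.0173]
tool_rot: [0.514, 0.486, -0.514, 0.486]
force: [-0.3, 0.4, 0.4]
finger_gap: 0.004
```

arm_command(series=[[[0,1,0,0],[0,1,0,0],[0,0,0,0],[0,0,0,0]]])

```text
t: 9.85
tcp_pos: [0.5314, 0.2292, 0.0173]
tool_rot: [0.514, 0.486, -0.514, 0.486]
force: [0.2, 0.5, 0.7]
finger_gap: 0.001
```

arm_command(series=[[[0,1,0,0],[0,1,0,0],[0,0,0,0],[0,0,0,0]]])

```text
t: 10.25
tcp_pos: [0.5334, 0.2291, 0.0173]
tool_rot: [0.514, 0.486, -0.514, 0.486]
force: [0.1, -0.8, 1.1]
finger_gap: -0.001
```

arm_command(series=[[[0,1,0,0],[0,0,0,0],[0,0,0,0]]])

```text
t: 10.55
tcp_pos: [0.5335, 0.229, 0.0173]
tool_rot: [-0.514, -0.486, 0.514, -0.485]
force: [-2.6, -0.2, 1.2]
finger_gap: -0.001
```

Contact; press slightly more, then back off and raise for a look.

arm_command(series=[[[0,1,0,0],[0,0,0,0],[0,0,0,0]]])

```text
t: 10.85
tcp_pos: [0.5335, 0.229, 0.0172]
tool_rot: [-0.513, -0.486, 0.515, -0.485]
force: [-5.2, 0.7, 4.0]
finger_gap: 0.003
```

arm_command(series=[[[0,-8,0,0],[0,-15,0,0],[-40,0,0,0],[-45,5,5,0],[-45,5,5,0],[-45,5,5,0],[-40,5,5,0],[0,0,0,0],[0,0,0,0]]])

```text
t: 11.75
tcp_pos: [0.5323, 0.2091, 0.2335]
tool_rot: [0.515, 0.485, -0.513, 0.487]
force: [-0.2, -0.1, -0.4]
finger_gap: -0.0
```

```bash
python3 fit.py w4;python3 st.py
```

```text
plate top rect c,size(exp 124x82),yaw [612.8387 228.592 ] [ 91.3974 130.478 ] -0.0568
yaw by left,far edges rel: -0.0043091276 0.0043091276 nest yaw -0.05054093 bar lengths mm [177.2221 138.5593]
nest origin [0.5844 0.2078] goal plate xy [0.6064 0.224 ] corner [0.6723 0.2634]
plate in nest mm [27.3414 22.1833] (goal 21.1 17.3) rel yaw -0.0062869713
tcp [0.5309 0.209  0.2319] in nest mm [-53.8751  -2.4347] tool y yaw -0.056443853898990044 F nest [-0.6729 -0.3141] 0.9740411021383228 t 11.8
```

View pics/w4.png

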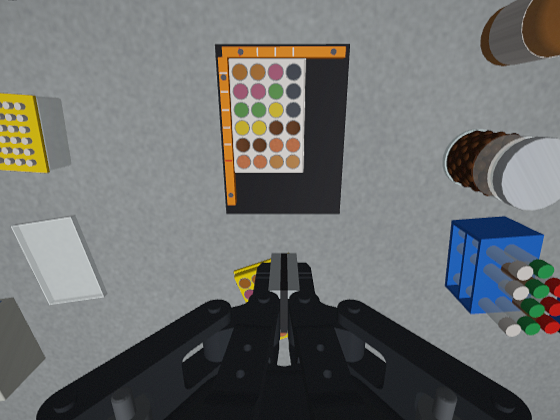

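The plate visibly sits in the corner: top-left (232,60), bottom-right (303,172). White ticks on the bars merged into the mask, so I check its free (near/right) edges.

```bash
cat > chk.py <<'E'
from fit import *
def check(name):
    c,im=shot("wrist",name)
    h=cv2.cvtColor(im,cv2.COLOR_BGR2HSV);wh=((h[...,1]<40)&(h[...,2]>190)).astype(np.uint8)
    wh=cv2.morphologyEx(wh,cv2.MORPH_CLOSE,np.ones((5,5),np.uint8));P,r=rect(wh,c,.032)
    H,S,V=[h[...,i].astype(int) for i in range(3)]
    org=((H>8)&(H<22)&(S>170)&(V>150)).astype(np.uint8);Q,_=rect(cv2.morphologyEx(org,cv2.MORPH_CLOSE,np.ones((9,9),np.uint8)),c,.024)
    o,a,Rm=nestpose(Q);L=(P-o)@Rm;lo=L.min(0)
    n=-outer(-L,0)*-1;n=n[(n[:,1]>lo[1]+.01)&(n[:,1]<lo[1]+.07)]
    g=outer(-L,1)*-1;g=g[(g[:,0]>lo[0]+.01)&(g[:,0]<lo[0]+.11)]
    n=outer(-L,0)*-1;n=n[(n[:,1]>lo[1]+.01)&(n[:,1]<lo[1]+.07)]
    print("near edge x mm",np.median(n[:,0])*1e3,"goal -40.9; slope",np.polyfit(n[:,1],n[:,0],1)[0])
    print("right edge y mm",np.median(g[:,1])*1e3,"goal -23.7; slope",np.polyfit(g[:,0],g[:,1],1)[0])
    print("nest",o,a)
    nr=np.array([np.median(n[:,0])+.062,np.median(g[:,1])+.041]);print("plate centre world",o+Rm@nr)
if __name__=="__main__": check(sys.argv[1])
E
python3 chk.py w5
```

```text
yaw by left,far edges rel: 0.0010662568 -0.0010662568 nest yaw -0.055915263 bar lengths mm [177.3162 137.6127]
near edge x mm -38.76821669632655 goal -40.9; slope 0.000690024454279944
right edge y mm -22.25742323561299 goal -23.7; slope -0.0022002116519260198
nest [0.5845 0.2084] -0.055915263
plate centre world [0.6088 0.2258]
```

Seated and square: the free edges are at or just past the flush position, slopes under 0.003. Now to the lamp, for a wrist view of it.

arm_command(series=[[[-15,-5,40,0.07],[-15,-10,40,0],[0,-10,45,0],[0,-10,45,0],[0,-10,45,0],[0,-10,45,0],[0,-15,45,0],[0,-15,45,0],[0,-15,45,0],[0,-15,20,0]]], jaw=100)

```text
t: 12.85
tcp_pos: [0.3662, -0.1914, 0.2609]
tool_rot: [-0.531, -0.467, 0.532, -0.466]
force: [-0.2, -0.2, 0.1]
finger_gap: 1.002
```

arm_command(series=[[[0,0,0,0],[0,0,0,0],[0,0,0,0]]])

```text
t: 13.15
tcp_pos: [0.3675, -0.1875, 0.2615]
tool_rot: [0.53, 0.468, -0.53, 0.467]
force: [0.7, 1.2, -0.0]
finger_gap: 1.002
```

```bash
cat > lamp.py <<'E'
from fit import *
def lamp(name):
    c,im=shot("wrist",name);h=cv2.cvtColor(im,cv2.COLOR_BGR2HSV);H,S,V=[h[...,i].astype(int) for i in range(3)]
    bl=((H>105)&(H<125)&(S>150)&(V>60)).astype(np.uint8)
    n,l,st,ce=cv2.connectedComponentsWithStats(bl)
    for i in range(1,n):
        if st[i,4]>300: 
            w=ray(c,ce[i],.036)[0];print("blue",st[i],ce[i],w)
    return c,im
if __name__=="__main__": lamp(sys.argv[1]);print(pose()[0])
E
python3 lamp.py w6
```

```text
blue [ 283   94   30  136 3316] [296.5455 160.101 ] [ 0.3873 -0.2051  0.036 ]
blue [ 123  111   95   92 3625] [181.2703 149.7462] [ 0.418  -0.0643  0.036 ]
[[-0.0007  0.9923 -0.1241  0.3677]
 [ 0.0011 -0.1241 -0.9923 -0.1875]
 [-1.     -0.0009 -0.001   0.2618]
 [ 0.      0.      0.      1.    ]]
```

View pics/w6.png

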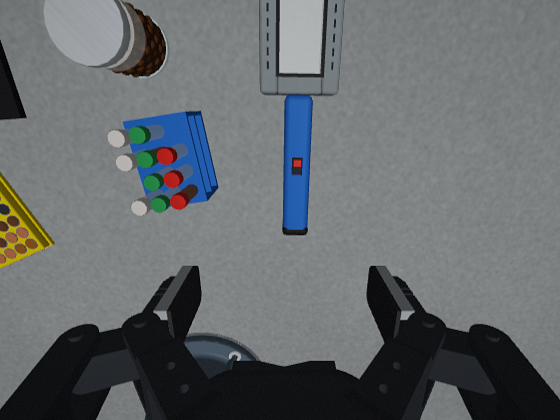

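The handle runs from (298,95) at the head junction to (295,235) at the tail. Compute axis, junction and tail; expect 180 mm length, 34 mm width.

```bash
cat > lamp2.py <<'E'
from lamp import *
c,im=lamp(sys.argv[1]);h=cv2.cvtColor(im,cv2.COLOR_BGR2HSV);H,S,V=[h[...,i].astype(int) for i in range(3)]
bl=((H>105)&(H<125)&(S>150)&(V>60)).astype(np.uint8);bl[:,:240]=0;bl[:,345:]=0
P,r=rect(bl,c,.036);a=axis(r);u=np.array([np.cos(a),np.sin(a)]);v=np.array([-u[1],u[0]])
print("handle blue mm size",r[1],"yaw",a)
m=np.median(P@v);cr=np.array(r[0])/1e3
far=(P@u).max();near=(P@u).min()
j=u*far+v*(cr@v)
print("width sample",(P@v).max()-(P@v).min(),"junction",j,"grip pt from junction",j-.035*u,"from blue tail",u*near+v*(cr@v)+.145*u)
g=j-.035*u;T,s=pose()
d=plan([g[0],g[1],.006]);print("shift mm",d,"turn",-(a-np.arctan2(T[1,1],T[0,1])))
print("window",j+.065*u)
E
python3 lamp2.py w7
```

```text
blue [ 283   95   30  135 3297] [296.5478 160.2275] [ 0.3874 -0.2052  0.036 ]
blue [ 123  112   95   92 3616] [181.3178 149.8941] [ 0.418  -0.0642  0.036 ]
handle blue mm size (32.69123077392578, 170.73776245117188) yaw -0.13944757
width sample 0.03269123325427811 junction [ 0.4634 -0.2159] grip pt from junction [ 0.4287 -0.211 ] from blue tail [ 0.4379 -0.2123]
shift mm [255.8759  63.4848  15.964 ] turn 0.015396592630057535
window [ 0.5278 -0.2249]
```

arm_command(series=[[[20,33,8,0.015],[30,32,8,0],[40,0,0,0],[40,0,0,0],[40,0,0,0],[35,0,0,0],[25,0,0,0],[16,0,0,0],[0,0,0,0],[0,0,0,0]]])

```text
t: 14.25
tcp_pos: [0.4302, -0.2125, 0.0162]
tool_rot: [-0.534, -0.464, 0.534, -0.464]
force: [-0.3, 0.2, 0.4]
finger_gap: 1.003
```

Run:
```python
from h import *
shot("wrist","w8");T,s=pose();print(T[:3,3],np.arctan2(T[1,1],T[0,1]),s["force"]);print("target .430 -.211 shift",plan([.430,-.211,.005]))
```

```text
[ 0.4305 -0.2129  0.0168] -0.13993908911262687 [-0.1161 -0.6577 -0.3691]
target .430 -.211 shift [11.8241 -0.7457 -1.8158]
```

View pics/w8.png

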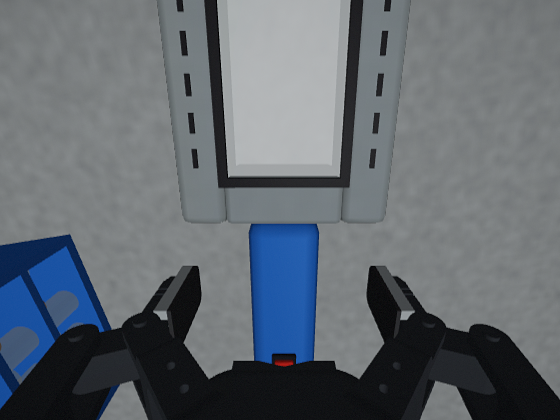

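The handle (centre col 284) is centred between the pads (185–385), yaw parallel. Descend 11 mm, then close.

arm_command(series=[[[6,0,-1,0],[5,0,0,0],[0,0,0,0],[0,0,0,0]]])

```text
t: 14.7
tcp_pos: [0.4299, -0.2122, 0.0054]
tool_rot: [0.534, 0.463, -0.534, 0.464]
force: [0.5, -0.8, -0.3]
finger_gap: 1.001
```

arm_command(series=[[[0,0,0,0],[0,0,0,0],[0,0,0,0],[0,0,0,0],[0,0,0,0],[0,0,0,0],[0,0,0,0]]], jaw=0, force=70)

```text
t: 15.4
tcp_pos: [0.4299, -0.2123, 0.0056]
tool_rot: [0.534, 0.463, -0.534, 0.464]
force: [-1.1, -0.1, 6.0]
finger_gap: 0.387
```

Run:
```python
from h import *
c=cam("wrist");im=snapshot("wrist")[:,:,::-1];cv2.imwrite("pics/w9.png",im)
h=cv2.cvtColor(im,cv2.COLOR_BGR2HSV);b=(h[...,0]>105)&(h[...,0]<125)&(h[...,1]>150)&(h[...,2]>60)
col=np.where(b[:,285])[0];rows=col[(col>150)];print("junction row",rows.min());j=ray(c,(285,rows.min()),.036)[0]
T,s=pose();print("junction",j,"tcp",T[:3,3],"tool-y dist junction-tcp mm",plan([*j[:2],.036]),s["finger_gap"],s["force"],np.arctan2(T[1,1],T[0,1]))
```

```text
junction row 232
junction [ 0.4648 -0.2171  0.036 ] tcp [ 0.4299 -0.2124  0.0056] tool-y dist junction-tcp mm [-30.3647  35.1642  -0.2272] 0.3875598893709555 [-0.9625 -0.7209  6.2835] -0.14114219663100233
```

Gripped exactly at the balance point (junction 35.2 mm ahead of the TCP, gap 33 mm). Lift.

arm_command(series=[[[-4,0,0,0],[-8,0,0,0],[-20,0,0,0],[-30,0,0,0],[-35,0,0,0],[-35,0,0,0],[-35,0,0,0],[-25,0,0,0],[-8,0,0,0],[0,0,0,0]]])

```text
t: 16.45
tcp_pos: [0.4299, -0.2121, 0.206]
tool_rot: [0.534, 0.463, -0.534, 0.464]
force: [0.2, 0.0, -4.1]
finger_gap: 0.385
```

Run:
```python
from h import *
c=cam("wrist");im=snapshot("wrist")[:,:,::-1];cv2.imwrite("pics/w10.png",im)
h=cv2.cvtColor(im,cv2.COLOR_BGR2HSV);b=(h[...,0]>105)&(h[...,0]<125)&(h[...,1]>150)&(h[...,2]>60)
rows=np.where(b[:,285])[0];rows=rows[rows>150];print("junction row",rows.min())
T,s=pose();print(T[:3,3],s["force"],s["ft_torque"],s["finger_gap"])
shot("scene","s2")
a=cv2.imread("pics/w9.png").astype(int);print([np.where((cv2.cvtColor(x.astype(np.uint8),cv2.COLOR_BGR2GRAY)[:215,285])<70)[0][-8:] for x in(a,im)])
```

```text
junction row 233
[ 0.4292 -0.2116  0.2048] [ 0.5826 -0.0194 -4.3183] [ 0.0007 -0.0365  0.0051] 0.38554872625140013
[array([186, 187, 188, 189, 190, 191, 192, 193]), array([185, 186, 187, 188, 189, 190, 191, 192])]
```

Lift clean: 4.2 N weight, junction row unchanged to 1 px, so no slip or tilt. Carry over the row (rim about 0.20 m, bottle 0.135 m).

arm_command(series=[[[0,0,-8,-0.03],[0,0,-16,-0.03],[0,3,-25,-0.025],[0,5,-33,0],[0,5,-36,0],[0,5,-36,0],[0,5,-36,0],[0,5,-36,0],[0,5,-36,0],[0,5,-36,0]]])

```text
t: 17.55
tcp_pos: [0.4854, 0.0858, 0.2043]
tool_rot: [-0.513, -0.487, 0.514, -0.486]
force: [1.5, 0.4, -3.6]
finger_gap: 0.386
```

arm_command(series=[[[0,5,-36,0],[0,5,-36,0],[0,5,-32,0],[0,0,-24,0],[0,0,-14,0],[0,0,-6,0],[0,0,0,0],[0,0,0,0]]])

```text
t: 18.35
tcp_pos: [0.5095, 0.2291, 0.205]
tool_rot: [-0.513, -0.486, 0.514, -0.486]
force: [-0.3, -0.5, -3.7]
finger_gap: 0.387
```

```bash
cat > fin.py <<'E'
from h import *
T,s=pose();y=np.arctan2(T[1,1],T[0,1]);w=T[:3,3]+T[:3,:3]@[0,.1,0]
print(T[:3,3],"yaw",y,"window",w,"F",s["force"],s["ft_torque"],s["finger_gap"],s["t"])
print("shift to goal",plan([.5072,.2304,.0525]),"turn",y+.056)
E
python3 fin.py
```

```text
[0.5095 0.2291 0.205 ] yaw -0.05644533640317138 window [0.6094 0.2234 0.2049] F [-0.2545 -0.4681 -3.7071] [ 0.0056 -0.055   0.0399] 0.38671671151558434 18.35
shift to goal [152.5132  -2.2463  -1.3452] turn -0.0004453364031713758
```

arm_command(series=[[[15,-2,-1,0],[25,0,0,0],[30,0,0,0],[25,0,0,0],[15,0,0,0],[8,0,0,0],[0,0,0,0],[0,0,0,0]]])

```text
t: 19.15
tcp_pos: [0.5088, 0.2306, 0.088]
tool_rot: [0.514, 0.485, -0.514, 0.486]
force: [0.1, 0.9, -3.3]
finger_gap: 0.387
```

```bash
python3 fin.py
python3 - <<'E'
from h import *
c,im=shot("scene","s3")
T,_=pose();dz=-.0055
# lamp frame: x=tool y, y=-tool z, z=-tool x ; predicted head corners at top
M=np.c_[T[:3,1],-T[:3,2],-T[:3,0]];o=T[:3,3]+M@[0,0,dz]
L=lambda x,y,z:o+M@np.array([x,y,z])
for q in [(165,46,38),(165,-46,38),(35,46,38),(35,-46,38),(165,46,0),(165,-46,0)]:
    uv=proj(c,L(*(np.array(q)/1e3)))[0];cv2.circle(im,tuple(int(round(8*k)) for k in uv),16,(0,255,0),-1,shift=3)
a=-.056;Rm=np.array([[np.cos(a),-np.sin(a)],[np.sin(a),np.cos(a)]])
for q in[(62,41),(62,-41),(-62,41),(-62,-41)]:
    uv=proj(c,[*(np.array([.607,.2248])+Rm@(np.array(q)/1e3)),.032])[0];cv2.circle(im,tuple(int(round(8*k)) for k in uv),12,(0,0,255),-1,shift=3)
cv2.imwrite("pics/s3c.png",cv2.resize(im[150:320,250:460],None,fx=3.5,fy=3.5,interpolation=2))
E
```

```text
[0.5088 0.2306 0.088 ] yaw -0.05702085355627212 window [0.6086 0.2249 0.0881] F [ 0.0851  0.9029 -3.2744] [-0.0019  0.0251  0.0426] 0.3873955758519414 19.15
shift to goal [35.481  -1.6361  0.3262] turn -0.0010208535562721208
```

View pics/s3c.png

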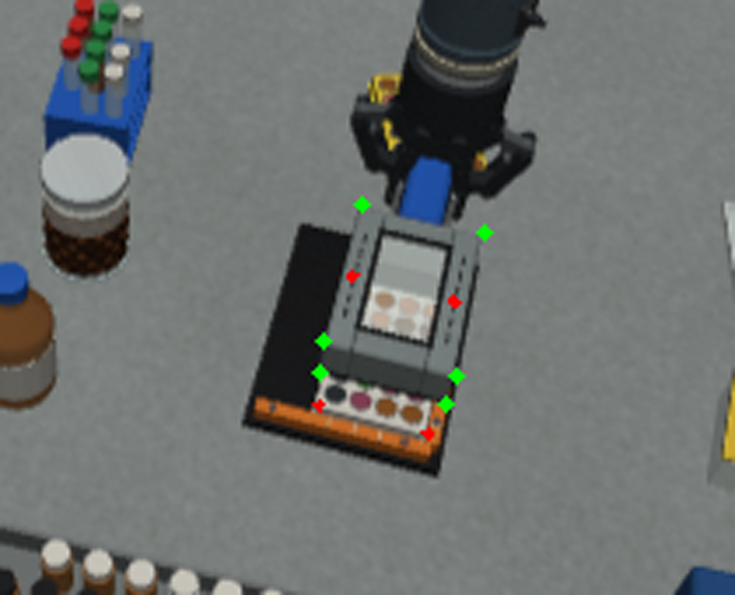

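Predicted head corners (green) and plate corners (red) match the picture within about 2 mm; head squared over plate, plate still in its corner. Descend the last 35 mm slowly to about 15 mm.

arm_command(series=[[[8,-1,0,0],[8,0,0,0],[7,0,0,0],[6,0,0,0],[4,0,0,0],[2,0,0,0],[0,0,0,0],[0,0,0,0],[0,0,0,0],[0,0,0,0]]])

```text
t: 20.2
tcp_pos: [0.5073, 0.2311, 0.0526]
tool_rot: [0.514, 0.486, -0.514, 0.486]
force: [0.1, -1.1, -3.4]
finger_gap: 0.389
```

```bash
python3 fin.py
python3 - <<'E'
from h import *
c,im=shot("scene","s4")
T,_=pose();M=np.c_[T[:3,1],-T[:3,2],-T[:3,0]];o=T[:3,3]+M@[0,0,-.0055]
print("level",np.arccos(M[2,2]),"window",o+M@[.1,0,0])
for z,col in((0,(0,255,0)),(.038,(255,255,0))):
  for q in[(.165,.046),(.165,-.046)]:
    uv=proj(c,o+M@np.array([*q,z]))[0];cv2.circle(im,tuple(int(round(8*k)) for k in uv),8,col,-1,shift=3)
cv2.imwrite("pics/s4c.png",cv2.resize(im[190:300,300:420],None,fx=6,fy=5.4,interpolation=2))
E
```

```text
[0.5073 0.2311 0.0526] yaw -0.05618245403588922 window [0.6071 0.2255 0.0527] F [ 0.0575 -1.1004 -3.4046] [ 0.0011  0.0246 -0.0456] 0.388618493574612 20.2
shift to goal [ 0.0963 -0.0289  0.6978] turn -0.0001824540358892207
level 0.0004899799288185054 window [0.607  0.2255 0.0471]
```

View pics/s4c.png

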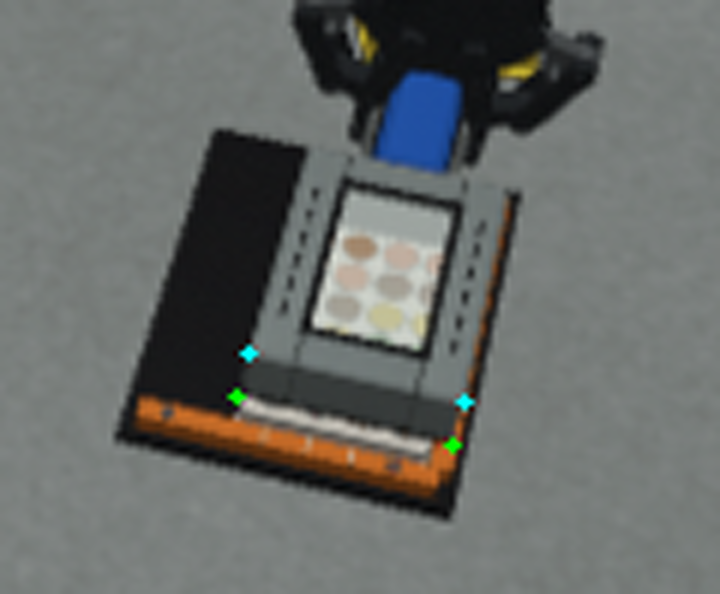

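The picture shows a clear gap between the head's lower edge (about (240,398)–(448,437) in the crop) and the plate. The head is square, and the plate is against both bars. Hand in.

```bash
python3 fin.py; python3 -c "
from station import ticket
print(ticket.sign_off())"
```

```text
[0.5072 0.2311 0.0526] yaw -0.05618014073525757 window [0.607  0.2255 0.0526] F [ 0.8188  0.2682 -3.869 ] [-0.015   0.0163  0.0068] 0.38573593374115134 20.25
shift to goal [0.0617 0.062  0.7174] turn -0.0001801407352575654
the job is handed in; nothing more can be done
None
```

I pushed the white plate against the left stop (about 6.5 N) and then the far stop (about 5 N). I then gripped the lamp at its balance point and carried it over the bottles. I handed in at about 20 s of the 72 s, still holding the lamp over the plate; no verdict was reported.

**Plate:** the wrist view after the pushes showed it square to the nest within about 0.003 rad. Its free edges measured 1.4 and 2.1 mm past the flush position, towards the stops. It cannot pass the stops, so I took that as measuring error and treated the plate as seated. I set the lamp target close to the nominal flush position, which is about 2 mm from the measured plate centre.

**Lamp:** these figures come from the arm pose and the measured grip:

| Check | Result |
|---|---|
| Head centre from the target plate centre | within 1 mm |
| Rim above the plate top | about 15 mm |
| Angle to the nest | below 0.001 rad |
| Tilt | below 0.001 rad |
| Load on the wrist | 3.4–4.3 N, noisy, about the lamp's weight |

- **Scene camera:** the last picture showed a clear gap between lamp and plate. Predicted head corners agreed with the picture to about 2–3 mm.
- **Bystanders:** I did not re-measure their positions at the end. I saw no contact with any of them on the way.

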